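# Wedge open a handset's screen

## Task

The handset stands a few millimetres proud in its repair holder. Press it down until it is fully home in the nest, so that the recess under the screen's edge lines up with the holder's ledge; then take the opening wedge, lay it flat on the ledge and slide its thin end under that edge until the screen just lifts, about 4 mm, off the frame (any more than 10 mm tears its ribbon cable). Finish while still gripping the wedge there, with the screen resting on it, and leave the small things around the work alone.

Things in the scene. Friction and masses are not known exactly. Their poses are not given: they have to be found in the camera images.
- holder: Repair holder, fixed: bare metal plate 256 x 112 mm, top 12 mm above the bench, with a nest for the handset (side cheeks 22 mm high) and a flat grey ledge. Origin: centre of its underside. x axis = push direction, mostly to the robot's left: ledge x = -123 to -41 mm, y = -30 to 30 mm, top 17.7 mm above the bench; handset x = -40 to 118 mm, y = -39 to 39 mm. Place varies.
- ledge_end (a point): Point on the holder: top of the ledge, at its middle, 1 mm in front of the handset's pry end; 17.7 mm above the bench; its axes are the holder's.
- handset_seat (a joint): Height of the dark handset (158 x 78 mm, bright metal frame) above its seat, in m: 0 = fully home (hard stop); starts at 0.003 to 0.0045. The nest's rubber holds it at any height; 4 to 7 N downward anywhere on the screen moves it. When home the screen's face is 25.5 mm above the bench. It stays where it was pressed when let go.
- screen_middle (a point): Centre of the screen's upper face, where to press.
- screen: The screen, 158 x 78 x 4.5 mm, held at its far short edge (holder's +x end) and lying on the frame of the handset. Origin on its hinge line, at its underside, 156 mm from the pry edge.
- screen_hinge (a joint): Opening angle of the screen in rad: 0 = shut on the frame; 156 mm from hinge to pry edge, so 0.01 is 1.56 mm of lift at the edge. Springs shut: it takes about 2.5 N upward at the edge to start, about 4 N at 4 mm of lift.
- screen_edge (a point): Lower front edge of the screen, at the middle of the pry end: 3.3 mm above the ledge when handset is home and screen shut. The recess under it is 40 mm wide, open towards the ledge, and clear at least 50 mm deep.
- wedge: Loose black plastic opening wedge, 80 x 26 mm, about 70 g. Origin: middle of its flat underside; x axis points to the thin end. Ramp from 1.5 mm thick at the toe (x = 40 mm) to 11.5 mm (x = -8 mm); behind it an upright grip 20 mm wide (y), x = -39 to -11 mm, top 40 mm up. Starts flat on the bench right or left of the holder, thin end roughly to the robot's left.
- wedge_toe (a point): Middle of the wedge's thin end, at its underside. On the ledge, the wedge first touches the screen with the toe about 9 mm past the screen's edge; 28 mm past, it lifts the edge 4 mm (1 mm more for each 4.8 mm).
- wedge_grip (a point): Middle of the wedge's upright grip, 26 mm above its underside; pinch it across its 20 mm width (wedge's y axis).
- tweezers: Bystander: fine steel tweezers, 127 mm long, 10 mm high, lying on the far left of the holder. Origin at the middle of its underside.
- recess_sill (a point): Point on the handset: middle of the sill of its pry recess, 4 mm below the shut screen. With the handset home the sill lies 0.7 mm lower than the ledge and the wedge can enter; while the handset stands proud the wedge's toe strikes the shell below the sill.
- white_box: Bystander: small white cardboard box, 55 x 85 x 30 mm, on the other side of the holder from the wedge. Origin at centre of its underside.
- driver_1: Bystander: thin screwdriver with a dark handle, 122 mm long, 10 mm high, lying on the far right of the holder. Origin at the middle of its underside.
Things that resemble listed ones, but are neither listed nor needed, are in the scene too. Several things have the shape of the wedge; the one meant has the colours described above.

How it is judged:
On the way, in this order (a step that is already met when the one before it is completed fails the run):
1. the handset is pressed fully home in the nest, screen still shut (value of joint handset_seat below 0.001 m and value of joint screen_hinge below 0.004 rad), for 0.2 s.
2. the wedge's toe is under the screen's edge and has begun to lift it (x of wedge_toe in the frame of ledge_end above 0.006 m and contact force between wedge and screen above 0.3 N and value of joint screen_hinge above 0.004 rad), for 0.1 s.
At the end, for the whole second after the job is handed in: The handset is home (within 1 mm), the pry edge of the screen stands 1.5 to 6.5 mm off the frame (hinge 0.0096 to 0.0417 rad), carried by the wedge alone, which lies flat (within 7 degrees) with its toe under the edge, still, and gripped by the fingers; the robot does not touch the screen (value of joint screen_hinge between 0.0096 and 0.0417 rad and value of joint handset_seat below 0.001 m and x of wedge_toe in the frame of ledge_end above 0.006 m and angle between wedge's own z axis and vertical below 0.12 rad and contact force between wedge and screen above 0.3 N and contact force between the fingers and wedge above 1 N and contact force between each of the arm, the fingers and screen below 0.3 N and linear speed of wedge below 0.02 m/s); the arm keeps its last pose, push and grip.
It fails at once if the screen is lifted more than 10 mm: its ribbon cable tears (value of joint screen_hinge above 0.064 rad).
It fails at once if a bystander is moved by more than 25 mm (distance of any of white_box, driver_1, tweezers from where it was at the start of the episode above 0.025 m).
It also fails if it takes over 51 s, if anything falls off the work surface, if the arm or the gripper's body presses on something with over 40 N, if the wrist force passes 120 N, or if a joint passes its speed limit or range.

## Robot

A 6-joint arm with a two-finger parallel gripper is mounted at the origin on a cart in front of the work surface, level with it; the furniture and walls round the work are solid. World frame = base frame: x ahead of the robot, y to its left, z up, the work surface at z = 0. Lengths are in m, angles in rad, forces in N, time in s.
With the tool pointing down it reaches from about 0.225 to 0.875 m from the base axis. Payload 3.4 kg.
Tool frame: the origin (TCP) lies at the very end of the fingers, on their centre line; the grasp point (between the pads) lies 19 mm behind it; z points along the fingers, y is the line along which they close (so a half turn about z gives the same grasp; the last joint's range is limited). The gripper opens to 85 mm and grips with 20 to 120 N. Pads are 22 mm wide; open, the fingers measure 114 mm over their backs; the gripper's body (76 mm by 85 mm) begins 54 mm behind the grasp point. The pads swing forward as they close: fully open they stand 13 mm farther back than shut.
Start: joints at [-1.264, 0.276, 1.505, -0, 1.361, -0.121], TCP at [0.239, -0.523, 0.231] pointing down, gripper open.
Joint ranges: [-2.89, 2.89], [-0.75, 2.08], [0.22, 2.7], [-1.18, 4.32], [0.11, 2.71], [-2.7, 2.7]. Speed limits (rad/s): [2.57, 2.57, 3.14, 3.14, 3.14, 3.14].

## Interface

Orientations are given as a unit quaternion [w, x, y, z].
In Python, from rig import manip, eyes gives the robot as it stands.
- The arm moves only by the tool servo_tool, never from a script. Its argument "series" is text: rows parted by semicolons, each of 7 numbers parted by spaces: the shift along the tool's x, y, z in m, then the turn, a rotation vector about the tool's x, y, z in degrees, then the closure, from 0 (fully open) to 1 (shut). In form: dx dy dz ax ay az fingers; .... A call has 1 to 5 rows; each row is the pose to reach, as a shift and turn from the pose commanded when the call began, along the tool's axes at that moment; what a row does not reach only later rows make up. A row lasts 1/10 s, in which the tool goes at most 50 mm and 8.59 degrees, less where a joint would pass 70% of its speed; a pose out of reach is approached as far as the arm can. A call with a gripper value outside its range is refused whole. The fingers move at their own pace and stop on an object; "squeeze" is the grip in N (left out, the last holds). Time passes only in rows, so rows that repeat a pose let the fingers close. It gives the time, the measured TCP pose, the force, the opening and the grip force at its end, in the units of the state.
- manip.get_state(): the state, without advancing time (a new reading comes with each control period).
- eyes.get_image(name): name is "side" or "top"; returns the picture (420x560x3 uint8, red, green, blue); there is no depth.
- eyes.camera_info(name): a dict with "fx", "fy", "cx", "cy" (pixels), "eye" and "orientation" of the camera in the world. Camera axes: x right, y down, z forward; pixel columns grow to the right and rows downward; lengths in m; the calibration is good to about 2 mm. A picture is of the moment at which its call begins. camera_info takes no time and is no camera call.
- manip.sign_off(): hands the job in; it is judged then, once.
The state is a dict: "clock": time; "qpos": joint angles; "qd": joint speeds; "effort": joint torques, N m; "position": TCP position; "ee_rot": TCP orientation; "contact_force": force on the tool from outside, world axes, zero at the start; "moment": the same for the moment, N m; "width": finger opening in m; "gripper_force": force on a finger pad.
Only numpy, scipy, OpenCV 4.12 (cv2) and the standard library are available. Lean on these libraries where they do the work, as an engineer would, in place of code of your own. Each camera call takes 0.05 s, during which the arm holds its last target. There are 200 camera calls.

## Working session

There is one attempt and no reset: what is moved stays moved. The work goes in short steps, Python scripts to look and compute and a tool call to move; the robot and the scene stay as the last step left them, time stands still between calls to the robot, and variables do not carry over. Pictures are saved under pics/ and viewed, at most 10 in all, crops included, and the job is handed in when it is done.

Besides the shell and the picture viewer there is one more tool, called after "Call:" by a JSON object that holds its "fn" and its "kwargs". servo_tool: Moves the arm, as the interface text tells. Its arguments: {"type":"object","properties":{"series":{"type":"string"},"squeeze":{"type":"number"}},"required":["series"]}

```bash
ls; mkdir -p pics; python3 - <<'E'
from rig import manip, eyes
import cv2
for n in("side","top"):
    cv2.imwrite(f"pics/{n}0.png",eyes.get_image(n)[:,:,::-1]); print(n,eyes.camera_info(n))
print(manip.get_state())
E
```

```text
pics
side {'fx': 537.6431084391045, 'fy': 537.6431084391045, 'cx': 284.675621935528, 'cy': 209.18313186495834, 'eye': array([-0.32781256,  0.75088731,  0.76232803]), 'orientation': array([ 0.20166527, -0.35097349,  0.80221188, -0.43886766])}
top {'fx': 405.9616715631052, 'fy': 405.9616715631052, 'cx': 279.282457567371, 'cy': 208.32432224587987, 'eye': array([0.4081465 , 0.00337072, 1.1357954 ]), 'orientation': array([ 0.02549446, -0.70044452,  0.71299846, -0.01899197])}
{'clock': 0.1, 'qpos': array([-1.26396390e+00,  2.76537375e-01,  1.50600842e+00, -8.73514054e-06,
        1.36070631e+00, -1.21014678e-01]), 'qd': array([ 0.00023188, -0.00102564, -0.00112975, -0.00103001, -0.002278  ,
       -0.00010951]), 'effort': array([ 1.10332028e-03, -4.17700589e+01, -2.46405065e+01, -2.29407615e-04,
        5.82613080e-03, -4.87623808e-06]), 'position': array([ 0.23841548, -0.52272263,  0.23052226]), 'ee_rot': array([-8.25751428e-04,  9.77204955e-01,  2.12296462e-01, -8.12304292e-05]), 'contact_force': array([-0.56778497, -0.22560395, -0.44471036]), 'moment': array([ 0.04406875, -0.00206412, -0.01563913]), 'gripper_force': 0.0, 'width': 0.08554700131151459}
```

View pics/side0.png

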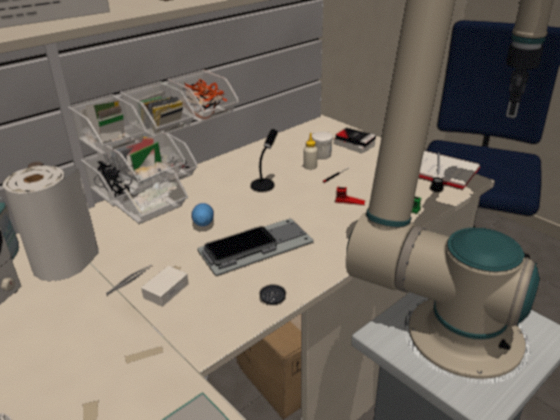

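View pics/top0.png

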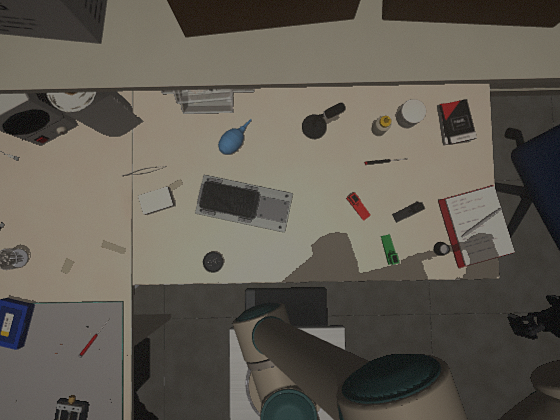

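The top view shows the holder at about (244,203), with the handset on its left half and the ledge on its right. The black wedge is at (408,211), with red and green lookalikes near it. The white box is at (157,200). In the side view the arm hides the black wedge.

```bash
cat > h.py <<'E'
import numpy as np, cv2
from scipy.spatial.transform import Rotation as R
from rig import manip, eyes
def q2R(q): return R.from_quat([q[1],q[2],q[3],q[0]]).as_matrix()
def proj(n,P):
    c=eyes.camera_info(n); p=(np.atleast_2d(P)-c['eye'])@q2R(c['orientation'])
    return np.c_[c['fx']*p[:,0]/p[:,2]+c['cx'],c['fy']*p[:,1]/p[:,2]+c['cy']]
def ray(n,uv):
    c=eyes.camera_info(n); uv=np.atleast_2d(uv)
    d=np.c_[(uv[:,0]-c['cx'])/c['fx'],(uv[:,1]-c['cy'])/c['fy'],np.ones(len(uv))]@q2R(c['orientation']).T
    return c['eye'],d
def at(n,uv,z):
    e,d=ray(n,uv); return e+d*((z-e[2])/d[:,2])[:,None]
def tri(a,b):
    "point from pixel a (top) and b (side); also ray gap"
    (e1,d1),(e2,d2)=ray('top',a),ray('side',b); A=np.c_[d1[0],-d2[0]]
    s=np.linalg.lstsq(A,e2-e1,rcond=None)[0]; p,q=e1+d1[0]*s[0],e2+d2[0]*s[1]
    return (p+q)/2,np.linalg.norm(p-q)
E
python3 - <<'E'
import cv2,numpy as np
t=cv2.imread('pics/top0.png');s=cv2.imread('pics/side0.png')
a=cv2.resize(t[165:240,190:300],None,fx=5,fy=5,interpolation=cv2.INTER_CUBIC)[:,:400+150]
b=cv2.resize(t[190:230,380:436],None,fx=4,fy=4,interpolation=cv2.INTER_CUBIC)
c=cv2.resize(s[213:275,190:320],None,fx=4.2,fy=4.2,interpolation=cv2.INTER_CUBIC)
o=np.zeros((600,800,3),np.uint8)
o[:300,:550]=a[:300]; o[:160,560:784]=b; h=min(290,c.shape[0]);o[305:305+h,:c.shape[1]]=c[:h]
cv2.imwrite('pics/c0.png',o); print(c.shape)
E
```

```text
(260, 546, 3)
```

View pics/c0.png

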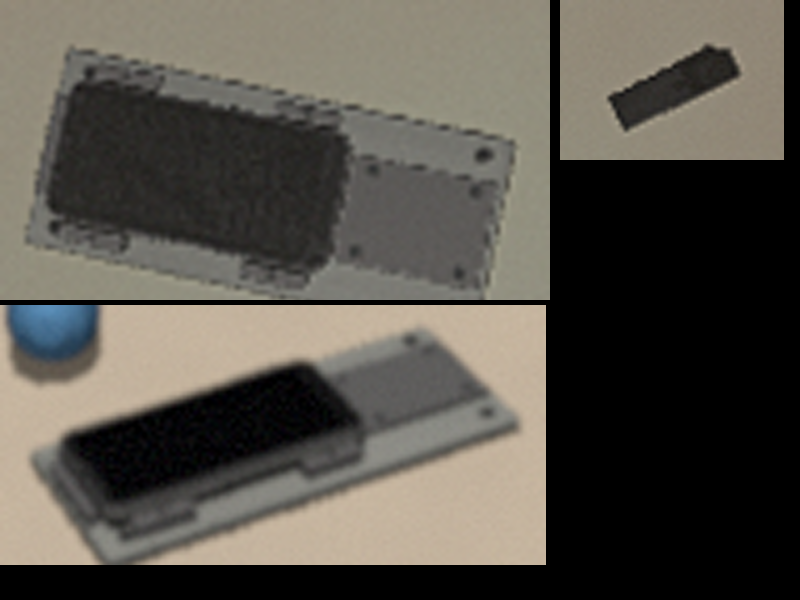

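Corners in the crop: the holder's four plate corners are clear in both views. The black wedge's toe is at the lower left, about (610-627, 95-130) in the crop, which is about (394.6,218) in the top image. Its grip is at the right end.

```bash
cat > fit.py <<'E'
from h import *
from scipy.optimize import least_squares, minimize
def pose(p,pts):
    c,s=np.cos(p[2]),np.sin(p[2]); pts=np.atleast_2d(pts).astype(float)
    return np.c_[p[0]+c*pts[:,0]-s*pts[:,1],p[1]+s*pts[:,0]+c*pts[:,1],pts[:,2]]
W=[[[40,y,0] for y in(-13,13)]+[[40,y,1.5] for y in(-13,13)]+[[-40,y,z] for y in(-13,13) for z in(0,11.5)]+[[-8,y,11.5] for y in(-13,13)],
   [[x,y,z] for x in(-39,-11) for y in(-10,10) for z in(0,40)]]
W=[np.array(a)/1e3 for a in W]
def sil(n,p,x0,y0,w,h,k=8,dz=0):
    m=np.zeros((h*k,w*k),np.uint8)
    for part in W:
        P=pose(p,part); P[:,2]+=dz
        q=(proj(n,P)-[x0-.5,y0-.5])*k-.5
        cv2.fillConvexPoly(m,cv2.convexHull(np.round(q*16).astype(np.int32)),255,shift=4)
    return cv2.resize(m,(w,h),interpolation=cv2.INTER_AREA)/255.
def fitwedge(n,img,box,p0,dz=0):
    x0,y0,w,h=box; g=img[y0:y0+h,x0:x0+w].max(2).astype(float)
    bg=np.median(g); dk=np.percentile(g,5); t=np.clip((bg-g)/(bg-dk),0,1)
    f=lambda p:((sil(n,p,*box,dz=dz)-t)**2).sum()
    S=np.array([[0,0,0],[.008,0,0],[0,.008,0],[0,0,.15]])
    for _ in range(3):
        r=minimize(f,p0,method='Nelder-Mead',options=dict(initial_simplex=np.array(p0)+S,xatol=1e-5,fatol=1e-4)); p0=r.x
    return r.x,r.fun
E
python3 - <<'E'
from fit import *
t=cv2.imread('pics/top0.png')[:,:,::-1]
def ct(x,y): return [(x+.5)/5-.5+190,(y+.5)/5-.5+165]
def cs(x,y): return [(x+.5)/4.2-.5+190,(y-305+.5)/4.2-.5+213]
H=np.array([[128,-56,12],[-128,-56,12],[128,56,12],[-128,56,12]])/1e3
ot=np.array([ct(70,47),ct(515,140),ct(27,243)]); os=np.array([cs(32,457),cs(427,328),cs(105,565),cs(520,427)])
for use in((1,1),(1,0),(0,1)):
    f=lambda p:np.r_[use[0]*(proj('top',pose(p,H[:3]))-ot).ravel(),use[1]*(proj('side',pose(p,H))-os).ravel()]
    r=least_squares(f,[.42,.1,1.35]); print(r.x,np.round(r.fun,1))
print('tri corners',[tri(ot[i],os[i]) for i in range(3)])
e=at('top',[[394.6,218]],0)[0]; print('toe',e)
r=fitwedge('top',t,(382,194,52,36),[e[0]+.017,e[1]-.036,2.0]); print(r)
E
```

```text
[0.49391015 0.11303289 1.33698045] [-0.6  0.3 -0.1  1.2 -1.1  0.2 -0.7 -1.1 -0.2 -0.3  0.3 -0.7  0.6 -1.7]
[0.49595576 0.1110411  1.34742433] [-0.2  0.   0.5 -0.  -0.3  0.  -0.  -0.  -0.  -0.   0.  -0.   0.  -0. ]
[0.49115746 0.11535498 1.33273216] [-0.   0.  -0.   0.  -0.   0.  -0.8 -0.3  0.1  0.6 -0.   0.2  0.8 -0.7]
tri corners [(array([0.57919663, 0.2232101 , 0.00757598]), np.float64(0.0012336152414755507)), (array([ 0.52144555, -0.02574409,  0.0093927 ]), np.float64(0.0027889868859545222)), (array([0.47067804, 0.24912224, 0.00814273]), np.float64(0.0023076638517130015))]
toe [ 0.44692562 -0.30820675  0.        ]
(array([ 0.46364088, -0.34096499,  2.01269175]), np.float64(4.409317354044529))
```

```bash
cat > go.py <<'E'
from h import *
import sys
def go(x,y,z,a,p=None,a0=None):
    "shift/turn in tool axes to reach world xyz with tool x at yaw a, pointing down"
    s=manip.get_state(); M=q2R(s['ee_rot']); T=(R.from_euler('z',a)*R.from_euler('x',np.pi)).as_matrix()
    d=M.T@(np.array([x,y,z])-s['position']); r=R.from_matrix(M.T@T).as_rotvec(degrees=True)
    print('shift',d.round(4),'turn',r.round(2),'pos',s['position'].round(4),'F',s['contact_force'].round(1),'w',round(s['width'],4),'gf',round(s['gripper_force'],1),'t',s['clock'],'q6',s['qpos'][5].round(2))
if __name__=='__main__': go(*map(float,sys.argv[1:]))
E
python3 go.py .503 .151 .12 1.34
```

```text
shift [ 0.5203 -0.503   0.1115] turn [-8.000e-02 -5.000e-02 -5.226e+01] pos [ 0.2384 -0.5227  0.2305] F [-0.6 -0.2 -0.4] w 0.0855 gf 0.0 t 0.1 q6 -0.12
```

Call:
{"fn": "servo_tool", "kwargs": {"series": "0.52 -0.503 0 0 0 -52.3 1;0.52 -0.503 0 0 0 -52.3 1;0.52 -0.503 0 0 0 -52.3 1;0.52 -0.503 0 0 0 -52.3 1;0.52 -0.503 0 0 0 -52.3 1", "squeeze": 40}}

```text
clock: 0.6
position: [0.3301, -0.2885, 0.231]
ee_rot: [-0.0, 0.83, 0.558, 0.0]
contact_force: [0.6, 0.7, 0.8]
width: 0.0123
gripper_force: 0.0
```

```bash
python3 go.py .503 .151 .12 1.34
```

```text
shift [ 0.4722 -0.0061  0.1112] turn [-0.01 -0.03 -8.99] pos [ 0.3301 -0.2885  0.231 ] F [0.6 0.7 0.8] w 0.0123 gf 0.0 t 0.6 q6 -0.49
```

Call:
{"fn": "servo_tool", "kwargs": {"series": "0.472 -0.006 0 0 0 -9 1;0.472 -0.006 0 0 0 -9 1;0.472 -0.006 0 0 0 -9 1;0.472 -0.006 0 0 0 -9 1;0.472 -0.006 0 0 0 -9 1"}}

```text
clock: 1.1
position: [0.4228, -0.0563, 0.2312]
ee_rot: [0.0, 0.785, 0.619, -0.0]
contact_force: [0.4, -0.4, 0.1]
width: -0.0001
gripper_force: 0.0
```

```bash
python3 go.py .503 .151 .06 1.34
```

```text
shift [0.2204 0.0294 0.1712] turn [ 0.02  0.01 -0.3 ] pos [ 0.4228 -0.0563  0.2312] F [ 0.4 -0.4  0.1] w -0.0001 gf 0.0 t 1.1 q6 -0.06
```

Arm is now clear of the wedge, so I take a side and top picture for the wedge before continuing.

Call:
{"fn": "servo_tool", "kwargs": {"series": "0.22 0.029 0.1 0 0 -0.3 1;0.22 0.029 0.1 0 0 -0.3 1;0.22 0.029 0.1 0 0 -0.3 1;0.22 0.029 0.1 0 0 -0.3 1;0.22 0.029 0.1 0 0 -0.3 1"}}

```text
clock: 1.6
position: [0.5023, 0.151, 0.1299]
ee_rot: [-0.0, 0.783, 0.621, -0.0]
contact_force: [-0.0, -1.2, 0.0]
width: -0.0004
gripper_force: 0.0
```

```bash
python3 go.py .503 .151 .04 1.34; python3 - <<'E'
from fit import *
a=eyes.get_image('side');b=eyes.get_image('top')
cv2.imwrite('pics/s1.png',a[:,:,::-1]);cv2.imwrite('pics/t1.png',b[:,:,::-1])
p=[.4636,-.341,2.013]; print(proj('side',pose(p,[[0,0,0],[.04,0,0],[-.04,0,0.04]])))
u=proj('side',pose(p,[[0,0,0]]))[0].astype(int)
print(fitwedge('top',b,(382,194,52,36),p)); 
o=np.zeros((560,800,3),np.uint8)
c=cv2.resize(a[max(0,u[1]-40):u[1]+40,u[0]-50:u[0]+50],None,fx=4,fy=4,interpolation=cv2.INTER_CUBIC);o[:c.shape[0],:c.shape[1]]=c
c=cv2.resize(a[180:270,200:330],None,fx=3,fy=2.6,interpolation=cv2.INTER_CUBIC);o[:c.shape[0],405:405+c.shape[1]]=c
cv2.imwrite('pics/c1.png',o[:,:,::-1]);print(u)
E
```

```text
shift [0.0002 0.0007 0.0899] turn [-0.04  0.02  0.07] pos [0.5023 0.151  0.1299] F [-0.  -1.2  0. ] w -0.0004 gf 0.0 t 1.6 q6 0.39
[[386.44659737 186.85686875]
 [383.07099839 193.58257372]
 [390.93293044 168.11765154]]
(array([ 0.46384507, -0.34092094,  2.01599726]), np.float64(4.791246380905303))
[386 186]
```

View pics/c1.png

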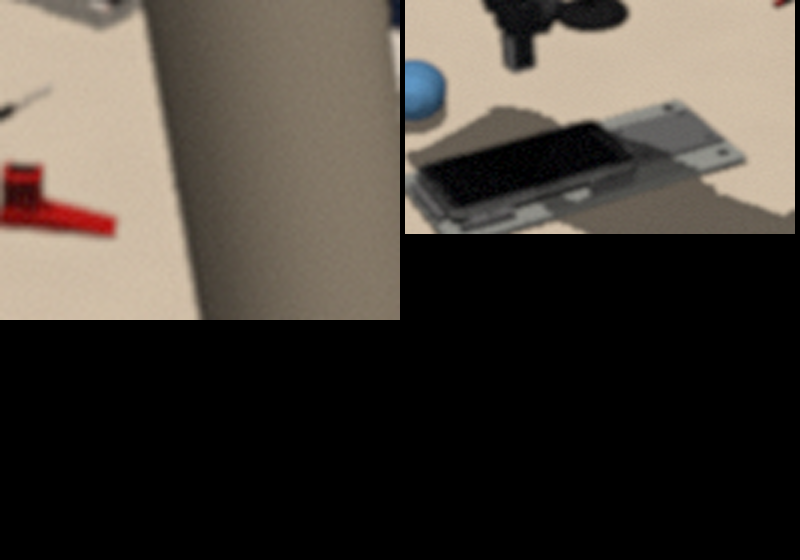

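The arm still hides the black wedge in the side view. The red twin shows the shape: an upright grip standing on a base at the rear. The pressing fingers are over the screen. Now I press.

Call:
{"fn": "servo_tool", "kwargs": {"series": "0 0.001 0.05 0 0 0 1;0 0.001 0.09 0 0 0 1;0 0.001 0.095 0 0 0 1;0 0.001 0.097 0 0 0 1;0 0.001 0.099 0 0 0 1"}}

```text
clock: 2.2
position: [0.5049, 0.1483, 0.0339]
ee_rot: [0.001, 0.784, 0.621, 0.001]
contact_force: [0.5, -0.6, 0.0]
width: -0.0
gripper_force: 0.0
```

Call:
{"fn": "servo_tool", "kwargs": {"series": "0 0 0.001 0 0 0 1;0 0 0.002 0 0 0 1;0 0 0.003 0 0 0 1;0 0 0.004 0 0 0 1;0 0 0.0045 0 0 0 1"}}

```text
clock: 2.7
position: [0.5038, 0.1485, 0.0284]
ee_rot: [0.0, 0.784, 0.621, 0.0]
contact_force: [0.0, -0.4, 5.1]
width: -0.0001
gripper_force: 2.2
```

Contact at about z=0.029. I continue to the hard stop.

Call:
{"fn": "servo_tool", "kwargs": {"series": "0 0 0.001 0 0 0 1;0 0 0.002 0 0 0 1;0 0 0.003 0 0 0 1;0 0 0.0035 0 0 0 1;0 0 0.004 0 0 0 1"}}

```text
clock: 3.2
position: [0.5038, 0.1485, 0.0249]
ee_rot: [0.0, 0.784, 0.621, 0.0]
contact_force: [-3.8, -0.8, 16.6]
width: 0.0001
gripper_force: 8.1
```

Call:
{"fn": "servo_tool", "kwargs": {"series": "0 0 0.0005 0 0 0 1;0 0 0.0005 0 0 0 1;0 0 0.0005 0 0 0 1;0 0 -0.04 0 0 0 1;0 0 -0.09 0 0 0 0.6"}}

```text
clock: 3.7
position: [0.501, 0.1482, 0.1122]
ee_rot: [-0.002, 0.784, 0.621, -0.003]
contact_force: [1.5, 0.7, 0.4]
width: 0.0136
gripper_force: 0.0
```

```bash
python3 go.py .48 -.32 .12 2.015
```

```text
shift [-0.4606  0.0866 -0.0071] turn [-4.100e-01  2.000e-02 -3.867e+01] pos [0.501  0.1482 0.1122] F [1.5 0.7 0.4] w 0.0136 gf 0.0 t 3.7 q6 0.39
```

Call:
{"fn": "servo_tool", "kwargs": {"series": "-0.5 0.09 -0.04 0 0 -38.7 0;-0.5 0.09 -0.04 0 0 -38.7 0;-0.5 0.09 -0.04 0 0 -38.7 0;-0.5 0.09 -0.04 0 0 -38.7 0;-0.5 0.09 -0.04 0 0 -38.7 0"}}

```text
clock: 4.2
position: [0.492, -0.0734, 0.1307]
ee_rot: [-0.0, 0.538, 0.843, -0.0]
contact_force: [0.7, -0.8, 0.1]
width: 0.0847
gripper_force: 0.0
```

```bash
python3 go.py .4746 -.3635 .13 2.015; python3 - <<'E'
from h import *
cv2.imwrite('pics/s2.png',eyes.get_image('side')[120:260,300:480,::-1])
E
```

```text
shift [-0.2557 -0.1382  0.0006] turn [-0.03 -0.04 -0.51] pos [ 0.492  -0.0734  0.1307] F [ 0.7 -0.8  0.1] w 0.0847 gf 0.0 t 4.2 q6 -0.72
```

View pics/s2.png

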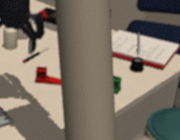

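The black wedge, expected at about (386,186), is still behind the arm in the side view. I move over it and check again from there.

Call:
{"fn": "servo_tool", "kwargs": {"series": "-0.256 -0.138 0 0 0 -0.5 0;-0.256 -0.138 0 0 0 -0.5 0;-0.256 -0.138 0 0 0 -0.5 0;-0.256 -0.138 0 0 0 -0.5 0;-0.256 -0.138 0 0 0 -0.5 0"}}

```text
clock: 4.75
position: [0.476, -0.323, 0.1304]
ee_rot: [-0.001, 0.537, 0.844, 0.0]
contact_force: [1.3, 0.2, -0.7]
width: 0.0855
gripper_force: 0.0
```

Call:
{"fn": "servo_tool", "kwargs": {"series": "-0.041 -0.022 0 0 0 0 0;-0.041 -0.022 0 0 0 0 0;-0.041 -0.022 0 0 0 0 0"}}

```text
clock: 5.05
position: [0.4734, -0.3683, 0.1299]
ee_rot: [-0.001, 0.538, 0.843, 0.0]
contact_force: [0.3, -0.1, -0.3]
width: 0.0853
gripper_force: 0.0
```

```bash
python3 go.py .4746 -.3635 .010 2.015; python3 - <<'E'
from h import *
a=eyes.get_image('side')[140:230,330:450];b=eyes.get_image('top')[180:240,370:460]
o=np.zeros((360,800,3),np.uint8)
o[:360,:430]=cv2.resize(a,None,fx=4,fy=4)[:360,:430];o[:240,435:795]=cv2.resize(b,None,fx=4,fy=4)
cv2.imwrite('pics/c3.png',o[:,:,::-1])
E
```

```text
shift [0.0036 0.0032 0.1199] turn [-0.02 -0.14 -0.5 ] pos [ 0.4734 -0.3683  0.1299] F [ 0.3 -0.1 -0.3] w 0.0853 gf 0.0 t 5.05 q6 -1.21
```

View pics/c3.png

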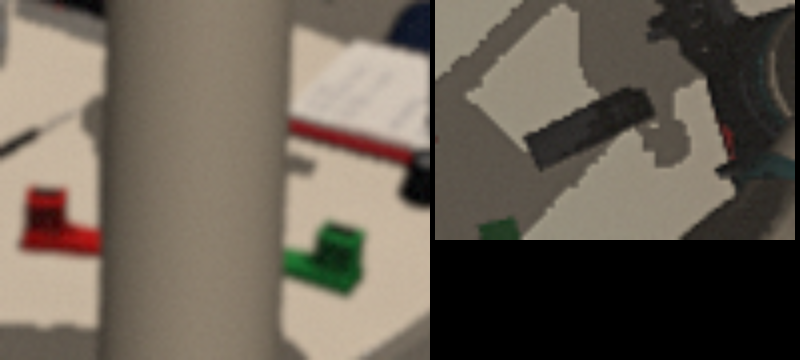

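The side view of the black wedge is still covered. The twins show the grip on a 26 mm wide base. The top view shows the black wedge unmoved. I descend.

Call:
{"fn": "servo_tool", "kwargs": {"series": "0.0035 0.003 0.04 0 0 -0.5 0;0.0035 0.003 0.08 0 0 -0.5 0;0.0035 0.003 0.1 0 0 -0.5 0;0.0035 0.003 0.11 0 0 -0.5 0;0.0035 0.003 0.117 0 0 -0.5 0"}}

```text
clock: 5.65
position: [0.4755, -0.3622, 0.0138]
ee_rot: [-0.0, 0.532, 0.847, 0.0]
contact_force: [1.0, 0.0, 0.4]
width: 0.0855
gripper_force: 0.0
```

Call:
{"fn": "servo_tool", "kwargs": {"series": "0 0 0 0 0 0 0.3;0 0 0 0 0 0 0.6;0 0 0 0 0 0 0.7;0 0 0 0 0 0 0.75;0 0 0 0 0 0 0.8", "squeeze": 30}}

```text
clock: 6.15
position: [0.4757, -0.3641, 0.0151]
ee_rot: [0.001, 0.533, 0.846, -0.0]
contact_force: [-0.0, -0.5, 2.6]
width: 0.0194
gripper_force: 29.7
```

```bash
python3 go.py .4746 -.3635 .010 2.015; python3 -c "
from h import *
a=eyes.get_image('top');cv2.imwrite('pics/t4.png',a[:,:,::-1])
from fit import *
print(fitwedge('top',a,(382,194,52,36),[.4638,-.341,2.015]))"
```

```text
shift [ 0.001  -0.0007  0.0051] turn [0.03 0.11 0.15] pos [ 0.4757 -0.3641  0.0151] F [-0.  -0.5  2.6] w 0.0194 gf 29.7 t 6.15 q6 -1.22
(array([ 0.46942075, -0.35223403,  2.00036683]), np.float64(323.22318233497504))
```

Gripped at width 19.4 mm. I lift and carry it to the ledge.

Call:
{"fn": "servo_tool", "kwargs": {"series": "0 0 -0.02 0 0 0 0.8;0 0 -0.06 0 0 0 0.8;0 0 -0.09 0 0 0 0.8", "squeeze": 60}}

```text
clock: 6.5
position: [0.4753, -0.3637, 0.1056]
ee_rot: [0.0, 0.533, 0.846, -0.0]
contact_force: [1.2, 0.1, -0.1]
width: 0.0189
gripper_force: 59.6
```

```bash
python3 go.py .4661 -.0047 .1 1.338
```

```text
shift [0.3277 0.1468 0.0055] turn [2.000e-02 1.000e-02 3.894e+01] pos [ 0.4753 -0.3637  0.1056] F [ 1.2  0.1 -0.1] w 0.0189 gf 59.6 t 6.5 q6 -1.22
```

Call:
{"fn": "servo_tool", "kwargs": {"series": "0.02 0.009 0 0 0 3 0.8;0.055 0.025 0 0 0 8 0.8;0.095 0.043 0 0 0 15 0.8;0.135 0.06 0 0 0 22 0.8;0.175 0.078 0 0 0 29 0.8"}}

```text
clock: 7.0
position: [0.4694, -0.1705, 0.1042]
ee_rot: [-0.0, 0.73, 0.684, 0.0]
contact_force: [0.1, -0.7, -0.9]
width: 0.0191
gripper_force: 59.8
```

```bash
python3 go.py .4661 -.0047 .1 1.338
```

```text
shift [ 0.1652 -0.0141  0.0042] turn [ 0.   -0.01  9.6 ] pos [ 0.4694 -0.1705  0.1042] F [ 0.1 -0.7 -0.9] w 0.0191 gf 59.8 t 7.0 q6 -0.42
```

Call:
{"fn": "servo_tool", "kwargs": {"series": "0.045 -0.004 0 0 0 3 0.8;0.085 -0.007 0 0 0 6 0.8;0.12 -0.01 0 0 0 9.6 0.8;0.15 -0.013 0 0 0 9.6 0.8;0.165 -0.014 0 0 0 9.6 0.8"}}

```text
clock: 7.5
position: [0.4647, -0.0041, 0.1042]
ee_rot: [-0.001, 0.782, 0.623, -0.0]
contact_force: [0.7, -1.1, -0.5]
width: 0.0189
gripper_force: 59.8
```

Call:
{"fn": "servo_tool", "kwargs": {"series": "0 0 0.02 0 0 0 0.8;0 0 0.035 0 0 0 0.8;0 0 0.045 0 0 0 0.8;0 0 0.045 0 0 0 0.8"}}

```text
clock: 7.9
position: [0.4645, -0.0064, 0.058]
ee_rot: [-0.001, 0.783, 0.623, -0.001]
contact_force: [0.3, -0.0, -0.3]
width: 0.0191
gripper_force: 59.8
```

```bash
python3 go.py .4661 -.0047 .033 1.338; python3 - <<'E'
from h import *
a=eyes.get_image('side');b=eyes.get_image('top')
cv2.imwrite('pics/s5.png',a[:,:,::-1]);cv2.imwrite('pics/t5.png',b[:,:,::-1])
o=np.zeros((600,800,3),np.uint8)
o[:300,:800]=cv2.resize(a[200:275,190:390],None,fx=4,fy=4,interpolation=cv2.INTER_CUBIC);o[300:600,:560]=cv2.resize(b[165:240,190:330],None,fx=4,fy=4,interpolation=cv2.INTER_CUBIC)
cv2.imwrite('pics/c5.png',o[:,:,::-1])
E
```

```text
shift [0.002  0.0012 0.025 ] turn [-0.17  0.02  0.34] pos [ 0.4645 -0.0064  0.058 ] F [ 0.3 -0.  -0.3] w 0.0191 gf 59.8 t 7.9 q6 0.06
```

View pics/c5.png

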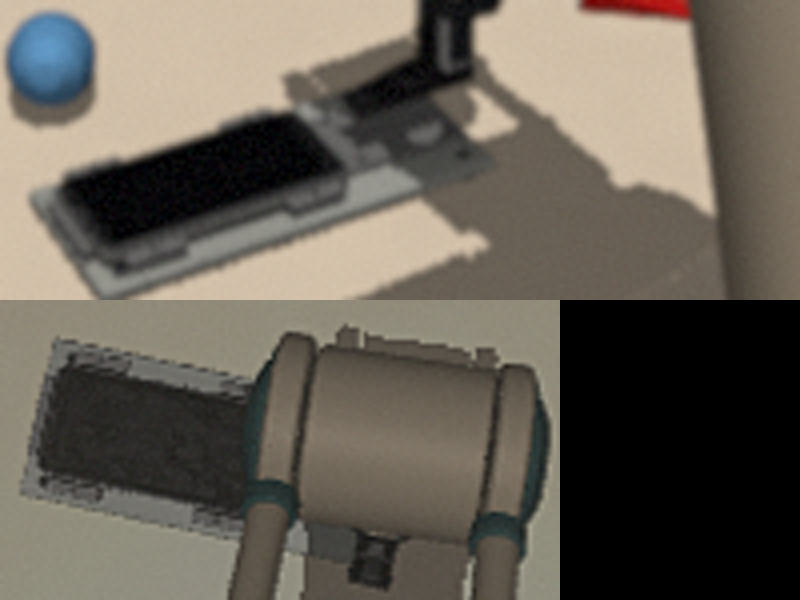

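In the side view the wedge hangs above the ledge with its toe near crop (345,105), side px (276,226). The handset is down between the cheeks. The arm covers the ledge in the top view. I overlay the predictions to check alignment.

```bash
python3 - <<'E'
from fit import *
a=cv2.imread('pics/s5.png'); x0,y0,k=250,195,8
im=cv2.resize(a[y0:y0+60,x0:x0+90],None,fx=k,fy=k,interpolation=cv2.INTER_CUBIC)
def dr(P,col,close=False):
    q=((proj('side',P)-[x0-.5,y0-.5])*k-.5).astype(np.int32); cv2.polylines(im,[q],close,col,1)
yaw=1.344; tcp=np.array([.4645,-.0064]); o=tcp+.026*np.array([np.cos(yaw),np.sin(yaw)]); p=[*o,yaw]
Q=lambda L:pose(p,np.array(L)/1e3)+[0,0,.043]
dr(Q([[40,-13,0],[40,13,0],[-40,13,0],[-40,-13,0]]),(0,255,0),True); dr(Q([[40,-13,1.5],[40,13,1.5],[-8,13,11.5],[-8,-13,11.5]]),(0,255,255),True)
h=[.494,.113,1.338]
H=lambda L:pose(h,np.array(L)/1e3)
dr(H([[-41,-30,17.7],[-41,30,17.7],[-123,30,17.7],[-123,-30,17.7]]),(255,0,0),True)
dr(H([[-40,-39,25.5],[-40,39,25.5],[118,39,25.5]]),(0,0,255)); dr(H([[-128,-56,12],[-128,56,12],[128,56,12]]),(255,0,255))
cv2.imwrite('pics/c6.png',im)
E
```

```text
(no output)
```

View pics/c6.png

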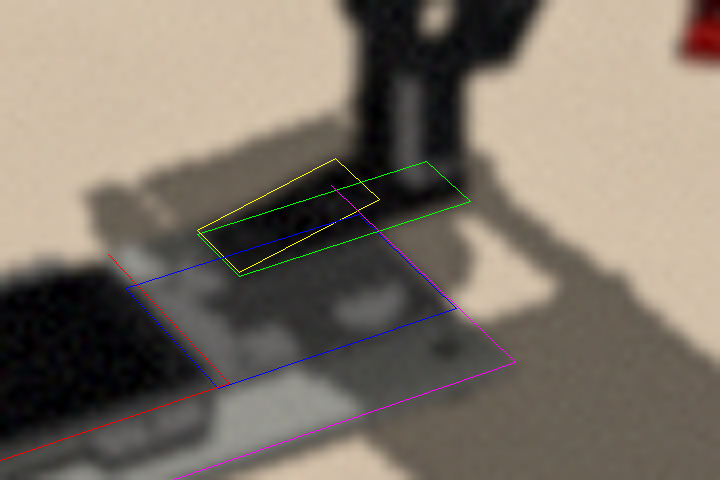

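The wedge overlay agrees within about 1 px, and the holder overlay within 1-2 px, with the wedge laterally centred. I lower it onto the ledge.

Call:
{"fn": "servo_tool", "kwargs": {"series": "0 0 0.015 0 0 0.3 0.8;0 0 0.021 0 0 0.3 0.8;0 0 0.023 0 0 0.3 0.8;0 0 0.024 0 0 0.3 0.8;0 0 0.025 0 0 0.3 0.8"}}

```text
clock: 8.5
position: [0.4662, -0.0066, 0.0346]
ee_rot: [0.0, 0.784, 0.621, 0.0]
contact_force: [-0.6, -0.2, -1.1]
width: 0.019
gripper_force: 59.8
```

Call:
{"fn": "servo_tool", "kwargs": {"series": "0 0 0.001 0 0 0 0.8;0 0 0.002 0 0 0 0.8;0 0 0.0025 0 0 0 0.8;0 0 0.003 0 0 0 0.8;0 0 0.003 0 0 0 0.8"}}

```text
clock: 9.0
position: [0.466, -0.0065, 0.0329]
ee_rot: [0.001, 0.784, 0.621, 0.0]
contact_force: [-2.0, -0.2, 13.5]
width: 0.0188
gripper_force: 61.8
```

Call:
{"fn": "servo_tool", "kwargs": {"series": "0.002 0 -0.0008 0 0 0 0.8;0.006 0 -0.0008 0 0 0 0.8;0.011 0 -0.0008 0 0 0 0.8;0.015 0 -0.0008 0 0 0 0.8;0.018 0 -0.0008 0 0 0 0.8"}}

```text
clock: 9.5
position: [0.471, 0.0102, 0.0329]
ee_rot: [0.002, 0.784, 0.621, 0.0]
contact_force: [-0.5, -3.9, 7.6]
width: 0.0192
gripper_force: 60.9
```

Call:
{"fn": "servo_tool", "kwargs": {"series": "0.002 0 0 0 0 0 0.8;0.004 0 0 0 0 0 0.8;0.006 0 0 0 0 0 0.8;0.007 0 0 0 0 0 0.8;0.007 0 0 0 0 0 0.8"}}

```text
clock: 10.0
position: [0.4726, 0.017, 0.0329]
ee_rot: [0.002, 0.784, 0.621, 0.0]
contact_force: [-0.8, -3.7, 7.8]
width: 0.0191
gripper_force: 60.9
```

Call:
{"fn": "servo_tool", "kwargs": {"series": "0.001 0 0 0 0 0 0.8;0.002 0 0 0 0 0 0.8;0.003 0 0 0 0 0 0.8;0.004 0 0 0 0 0 0.8;0.005 0 0 0 0 0 0.8"}}

```text
clock: 10.5
position: [0.4735, 0.0207, 0.0329]
ee_rot: [0.002, 0.783, 0.621, -0.001]
contact_force: [-1.3, -8.2, 8.2]
width: 0.0186
gripper_force: 60.9
```

Call:
{"fn": "servo_tool", "kwargs": {"series": "0.001 0 0 0 0 0 0.8;0.002 0 0 0 0 0 0.8;0.003 0 0 0 0 0 0.8;0.004 0 0 0 0 0 0.8;0.005 0 0 0 0 0 0.8"}}

```text
clock: 11.0
position: [0.4746, 0.0254, 0.033]
ee_rot: [0.002, 0.783, 0.622, -0.001]
contact_force: [-0.7, -9.0, 8.4]
width: 0.0192
gripper_force: 60.9
```

```bash
python3 go.py .4661 -.0047 .033 1.338; python3 - <<'E'
from h import *
a=eyes.get_image('side'); cv2.imwrite('pics/s7.png',a[:,:,::-1])
cv2.imwrite('pics/c7.png',cv2.resize(a[195:265,220:310],None,fx=8,fy=8,interpolation=cv2.INTER_CUBIC)[:,:,::-1])
E
```

```text
shift [-0.0312 -0.0014  0.0001] turn [0.15 0.23 0.19] pos [0.4746 0.0254 0.033 ] F [-0.7 -9.   8.4] w 0.0192 gf 60.9 t 11.0 q6 0.14
```

View pics/c7.png

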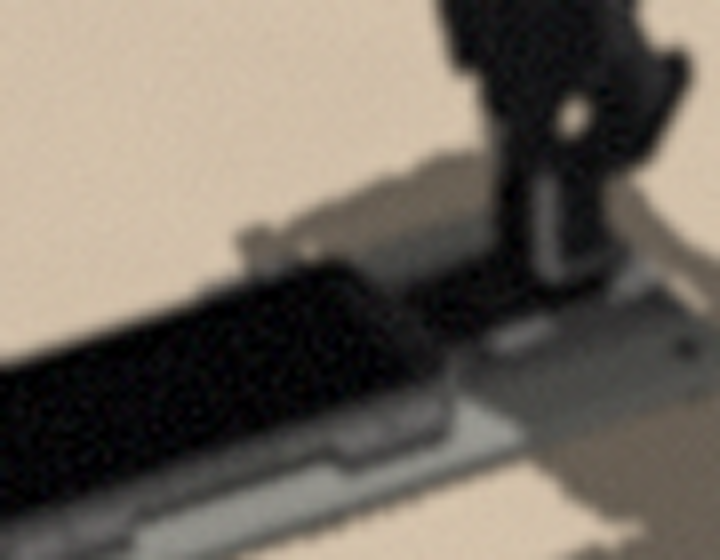

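The wedge has entered under the edge. The force stepped up near TCP y≈0.019, the expected first contact, and then stayed level, so it is lifting. About 12.5 mm more is needed.

Call:
{"fn": "servo_tool", "kwargs": {"series": "0.0013 0 0 0 0 0 0.8;0.0026 0 0 0 0 0 0.8;0.0039 0 0 0 0 0 0.8;0.0052 0 0 0 0 0 0.8;0.0065 0 0 0 0 0 0.8"}}

```text
clock: 11.55
position: [0.4759, 0.0314, 0.033]
ee_rot: [0.002, 0.783, 0.622, -0.001]
contact_force: [-2.4, -10.2, 8.8]
width: 0.0189
gripper_force: 60.9
```

Call:
{"fn": "servo_tool", "kwargs": {"series": "0.0013 0 0 0 0 0 0.8;0.0026 0 0 0 0 0 0.8;0.0039 0 0 0 0 0 0.8;0.005 0 0 0 0 0 0.8;0.006 0 0 0 0 0 0.8"}}

```text
clock: 12.05
position: [0.4772, 0.037, 0.033]
ee_rot: [0.003, 0.783, 0.622, -0.001]
contact_force: [-2.2, -11.9, 9.3]
width: 0.0189
gripper_force: 61.0
```

Call:
{"fn": "servo_tool", "kwargs": {"series": "0 0 0 0 0 0 0.8;0 0 0 0 0 0 0.8;0 0 0 0 0 0 0.8"}}

```text
clock: 12.35
position: [0.4772, 0.0371, 0.033]
ee_rot: [0.002, 0.783, 0.622, -0.001]
contact_force: [-1.5, -10.8, 9.3]
width: 0.0186
gripper_force: 61.0
```

```bash
python3 go.py .4661 -.0047 .033 1.338; python3 - <<'E'
from h import *
a=eyes.get_image('side'); cv2.imwrite('pics/s8.png',a[:,:,::-1]); b=cv2.imread('pics/s5.png')[:,:,::-1]
f=lambda i:cv2.resize(i[205:265,225:290],None,fx=6,fy=8,interpolation=cv2.INTER_CUBIC)
o=np.hstack([f(b),f(a)]); o=np.clip(o.astype(float)*1.5,0,255).astype(np.uint8)
cv2.imwrite('pics/c8.png',o[:,:,::-1])
E
```

```text
shift [-0.0432 -0.0013  0.0002] turn [0.13 0.27 0.22] pos [0.4772 0.0371 0.033 ] F [ -1.5 -10.8   9.3] w 0.0186 gf 61.0 t 12.35 q6 0.17
```

View pics/c8.png

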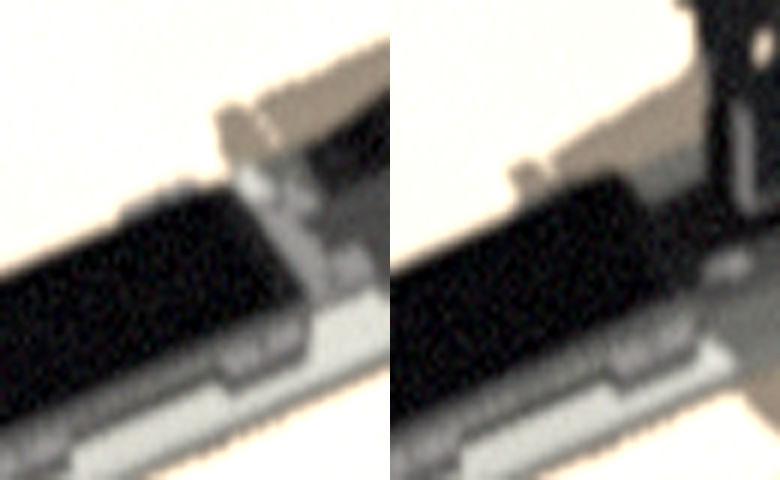

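In the right half of the picture (now) the screen's pry end stands about 1.6 px higher than in the left half (before). That is about 4 mm of lift, and it agrees with the 18 mm of travel past first contact. The wedge is flat and still, and the fingers are well clear of the screen. I hand in.

```bash
python3 -c "
from rig import manip
print(manip.sign_off())"
```

```text
the job is handed in; nothing more can be done
None
```

The job is handed in at about 12.4 s: I pressed the handset home and slid the wedge flat along the ledge under the screen edge, lifting it about 4 mm (estimated from the side view and the travel), with the wedge still gripped; the hand-in returned no verdict.

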